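# Index the sample turntable to the purple-capped vial and hand it out

### The job

Lift the red-capped bottle out of the path of the turntable's lever and stand it upright on the bench, a good hand's breadth clear of the turntable. Then work the red lever in full, unhurried strokes, one pocket a stroke, until the purple-capped vial stands at the yellow gate pointer (the wheel cannot be turned back), let the lever spring back, and lift that vial out at the gate and stand it upright on the floor of the grey tray. Turn the wheel only by its lever, leave the teal-capped vials in their pockets, and do not push or tip anything else.

Things in the scene. Friction and masses are not known exactly. Their poses are not given: they have to be found in the camera images.
- turntable: hand-indexed sample turntable, fixed to the bench: grey round base 230 mm across, 8 mm thick, under a white wheel 192 mm across. Origin on the wheel's axis at bench level, z up. Angles about it, counter-clockwise from its own x: gate at 165 deg, lever arm at -115 deg at rest, -77 deg at the end of its stroke. The lever sweeps 168 mm from the axis
- pocket_ring (a point): point on the wheel's axis at the height of the pocket floors, 34 mm above the bench. 12 open-topped pockets, 30 deg apart, are centred 72 mm from it; their walls rise 15 mm (to 49 mm above the bench); a pocket is about 29 mm wide, so a vial stands in it with 1.5 to 2 mm of play
- wheel (a joint): turn of the white wheel, rad, counter-clockwise seen from above positive, 0 at the start (a pocket stands at the gate). Saw teeth and sprung pawls under its rim let it turn only counter-clockwise, one pocket (0.524 rad) for each full lever stroke. It turns stiffly and stays where the lever leaves it
- lever (a joint): swing of the index lever about the wheel's axis, rad, 0 = at rest, counter-clockwise positive, stop at 0.663. The first 8 deg are play, then the wheel turns with it and clicks home at a full stroke (0.63 or more). A spring (1 to 2 N at the knob) brings it back to 0 without the wheel when let go. A stroke takes under 8 N at the knob; jerked strokes (over about 0.2 m/s at the knob) may tip vials
- lever_knob (a point): point on the axis of the lever's upright red post, 60 mm above the bench, 160 mm from the wheel's axis; goes round with the lever. The post is a cylinder 16 mm across, 14 to 78 mm above the bench, on the end of a steel arm 16 mm wide, 9 to 14 mm above the bench
- gate (a point): centre of the pocket place at the gate, on the pocket floor (34 mm above the bench, 72 mm from the axis). Fixed to the base. Outside it, at 108 to 138 mm from the axis, stands the yellow pointer, 32 mm high, that marks the gate.
- purple_vial: white vial with purple cap, 25 mm across up to 36 mm, cap 21 mm across, 46 mm high, about 30 g, standing in one of the pockets, two to five pockets before the gate; standing upright on its base; origin at the centre of its underside, z up
- red_cap_bottle: small amber bottle with red cap, 33 mm across up to 50 mm, cap 23 mm across, 62 mm high, about 70 g, standing on the bench in the lever's path; standing upright on its base; origin at the centre of its underside, z up
- grey_tray: shallow grey tray, fixed to the bench, 70 (its x) x 110 (its y) x 16 mm; floor 3 mm above the bench, walls 3 mm thick (inside 64 x 104 mm); origin under its centre, z up
- sample_cup: white sample cup, 18 mm across, 25 mm high, standing somewhere in the grey tray; to be left alone; standing upright on its base; origin at the centre of its underside, z up
- glass_beaker: glass beaker, 56 mm across, 69 mm high, bystander; standing upright on its base; origin at the centre of its underside, z up
- green_cap_bottle: small amber bottle with green cap, 33 mm across, 62 mm high, bystander; standing upright on its base; origin at the centre of its underside, z up
- paper_roll: roll of white labels, 68 mm across, 38 mm high, bystander; origin at the centre of its underside, z up
- tip_box: blue box with clear lid, fixed, 94 (its x) x 122 (its y) x 74 mm, on the right; origin at the centre of its underside
- timer: white bench timer lying flat, fixed, 66 x 66 x 18 mm, near the bench's front edge; origin at the centre of its underside
- teal_vial_a: white vial with teal cap, same size as the purple-capped one, standing in another pocket of the wheel, to stay in its pocket; standing upright on its base; origin at the centre of its underside, z up
- teal_vial_b: white vial with teal cap, same size as the purple-capped one, standing in another pocket of the wheel, to stay in its pocket; standing upright on its base; origin at the centre of its underside, z up
- teal_vial_c: white vial with teal cap, same size as the purple-capped one, standing in another pocket of the wheel, to stay in its pocket; standing upright on its base; origin at the centre of its underside, z up

How it is judged:
On the way, in this order (a step that is already met when the one before it is completed fails the run):
1. the red-capped bottle stands upright on the bench, let go, its centre more than 190 mm from the wheel's axis, before the wheel has been turned (horizontal distance between red_cap_bottle and turntable above 0.19 m and angle between red_cap_bottle's own z axis and vertical below 0.15 rad and height (world z) of red_cap_bottle below 0.008 m and contact force between the fingers and red_cap_bottle below 0.2 N and linear speed of red_cap_bottle below 0.03 m/s and value of joint wheel below 0.15 rad), for 0.2 s.
2. the purple-capped vial stands in its pocket at the gate (within 8 mm), the wheel still and the lever back at rest (horizontal distance between purple_vial and gate below 0.008 m and height (world z) of purple_vial between 0.03 and 0.04 m and angle between purple_vial's own z axis and vertical below 0.2 rad and value of joint lever below 0.12 rad and velocity of joint wheel below 0.1 rad/s), for 0.2 s.
At the end, for the whole second after the job is handed in: Purple-capped vial upright, still, let go on the tray floor, centre within 24 mm (tray x) and 44 mm (tray y) of the tray's centre; red-capped bottle upright on the bench, let go, over 190 mm from the wheel's axis; lever at rest (under 0.12 rad); teal-capped vials in their pockets (horizontal distance between red_cap_bottle and turntable above 0.19 m and angle between each of red_cap_bottle, purple_vial's own z axis and vertical below 0.15 rad and height (world z) of each of red_cap_bottle, purple_vial below 0.008 m and contact force between the fingers and red_cap_bottle below 0.2 N and linear speed of each of red_cap_bottle, purple_vial below 0.03 m/s and x of purple_vial in the frame of grey_tray between -0.024 and 0.024 m and y of purple_vial in the frame of grey_tray between -0.044 and 0.044 m and height (world z) of purple_vial above 0 m and contact force between the fingers and purple_vial below 0.2 N and value of joint lever below 0.12 rad and horizontal distance between each of teal_vial_a, teal_vial_b, teal_vial_c and turntable below 0.08 m and height (world z) of teal_vial_a between 0.03 and 0.042 m and angle between each of teal_vial_a, teal_vial_b, teal_vial_c's own z axis and vertical below 0.2 rad and height (world z) of teal_vial_b between 0.03 and 0.042 m and height (world z) of teal_vial_c between 0.03 and 0.042 m); the robot touches nothing.
It fails at once if the beaker, green-capped bottle, label roll or sample cup pushed more than 15 mm or tipped over (distance of any of glass_beaker, green_cap_bottle, paper_roll, sample_cup from where it was at the start of the episode above 0.015 m or angle between any of glass_beaker, green_cap_bottle, paper_roll, sample_cup's own z axis and vertical above 0.5 rad).
It fails at once if a teal-capped vial taken out of its pocket or tipped (height (world z) of any of teal_vial_a, teal_vial_b, teal_vial_c above 0.052 m or angle between any of teal_vial_a, teal_vial_b, teal_vial_c's own z axis and vertical above 0.4 rad or horizontal distance between any of teal_vial_a, teal_vial_b, teal_vial_c and turntable above 0.085 m).
It fails at once if the red-capped bottle or the purple-capped vial tipped over (angle between any of red_cap_bottle, purple_vial's own z axis and vertical above 0.6 rad).
It fails at once if the purple-capped vial lifted out of a pocket elsewhere than at the gate (height (world z) of purple_vial between 0.05 and 0.062 m and horizontal distance between purple_vial and turntable below 0.085 m and horizontal distance between purple_vial and gate above 0.03 m).
It fails at once if the wheel turned by hand instead of by its lever (it turns forward while the lever is at rest) (velocity of joint wheel above 0.12 rad/s and value of joint lever below 0.06 rad).
It also fails if it takes over 72 s, if anything falls off the work surface, if the arm or the gripper's body presses on something with over 40 N, if the wrist force passes 120 N, or if a joint passes its speed limit or range.

### The arm

A 7-joint arm with a two-finger parallel gripper is mounted at the origin on a cart in front of the work surface, level with it; the furniture and walls round the work are solid. World frame = base frame: x ahead of the robot, y to its left, z up, the work surface at z = 0. Lengths are in m, angles in rad, forces in N, time in s.
With the tool pointing down it reaches from about 0.425 to 0.875 m from the base axis. Payload 4.7 kg.
Tool frame: the origin (TCP) lies where the fingers leave the gripper's body, on its centre line; the fingertips stand 70 mm ahead of it and the grasp point (between the pads) lies 51 mm ahead of it; z points along the fingers, y is the line along which they close (so a half turn about z gives the same grasp; the last joint's range is limited). The gripper opens to 87 mm and grips with 3 to 60 N. Pads are 19 mm wide; open, the fingers measure 117 mm over their backs; the gripper's body (75 mm by 190 mm) begins 51 mm behind the grasp point.
Start: joints at [-1.18, 0.321, -0.07, 1.45, 0.023, 1.371, -0.057], TCP at [0.239, 0.604, 0.292] pointing down, gripper open.
Joint ranges: [-2.86, 2.86], [-0.3, 2.09], [-1.38, 1.24], [0.06, 2.45], [-1.56, 4.7], [0.09, 2.05], [-2.69, 2.69]. Speed limits (rad/s): [2.57, 2.57, 3.14, 3.14, 3.14, 3.14, 3.14].

### API

Orientations are given as a rotation vector (axis times angle).
In Python, from bench import ctrl gives the robot as it stands.
- The arm moves only by the tool drive_tool, never from a script. Its argument "motion" is a list of rows, each a list of 3 entries, a list of its own where there are three numbers: the shift along the tool's x, y, z in cm, then the turn, a rotation vector about the tool's x, y, z in degrees, then the opening, from -1 (shut) to 1 (fully open). In form: [[[x, y, z], [ax, ay, az], claw], ...]. A call has 1 to 12 rows; each row shifts and turns the commanded pose from where the row before left it, along the tool's axes as they then stand; what a row does not reach is not made up. A row lasts 1/8 s, in which the tool goes at most 62.5 mm and 10.7 degrees, less where a joint would pass 70% of its speed; a pose out of reach is approached as far as the arm can. A call with a gripper value outside its range is refused whole. The fingers move at their own pace and stop on an object; "force" is the grip in N (left out, the last holds). Time passes only in rows, so rows that do not move let the fingers close. It gives the time, the measured TCP pose, the force, the opening and the grip force at its end, in the units of the state.
- ctrl.get_state(): the state, without advancing time (a new reading comes with each control period).
- ctrl.get_image(name): name is "scene" or "top" or "wrist"; returns the picture (420x560x3 uint8, red, green, blue); there is no depth.
- ctrl.calibration(name): a dict with "K" (3x3 intrinsics, pixels), "origin" and "attitude" of the camera in the world; the wrist camera has in their place "tool_from_camera" (4x4, takes a point from camera to tool coordinates, whose origin is the TCP and whose axes are the flange's). Camera axes: x right, y up, looking along -z (the intrinsics and any distortion apply to the point x, -y, -z); pixel columns grow to the right and rows downward; lengths in m; the calibration is good to about 2 mm. A picture is of the moment at which its call begins: read the wrist's pose just before it. calibration takes no time and is no camera call.
- ctrl.close_job(): hands the job in; it is judged then, once.
The state is a dict: "time": time; "joint_positions": joint angles; "qd": joint speeds; "joint_torque": joint torques, N m; "position": TCP position; "tool_rot": TCP orientation; "ft_force": force on the tool from outside, world axes, zero at the start; "torque": the same for the moment, N m; "grip_width": opening from 0.0 (shut) to 1.0 (fully open); "grip_force": force on a finger pad.
Only numpy, scipy, OpenCV 4.12 (cv2) and the standard library are available. Lean on these libraries where they do the work, as an engineer would, in place of code of your own. Each camera call takes 0.05 s, during which the arm holds its last target. There are 200 camera calls.

## Working session

There is one attempt and no reset: what is moved stays moved. The work goes in short steps, Python scripts to look and compute and a tool call to move; the robot and the scene stay as the last step left them, time stands still between calls to the robot, and variables do not carry over. Pictures are saved under pics/ and viewed, at most 10 in all, crops included, and the job is handed in when it is done.

Besides the shell and the picture viewer there is one more tool, called after "Call:" as name(argument=value, ...) on one line, values as JSON. drive_tool: Moves the arm, as the interface text tells. Its arguments: {"type":"object","properties":{"motion":{"type":"array","items":{"type":"array"}},"force":{"type":"number"}},"required":["motion"]}

```bash
mkdir -p pics; ls
python3 - <<'E'
from bench import ctrl
import cv2
for n in("scene","top"):
    cv2.imwrite(f"pics/{n}0.png",cv2.cvtColor(ctrl.get_image(n),cv2.COLOR_RGB2BGR)); print(n,ctrl.calibration(n))
print(ctrl.calibration("wrist")); print(ctrl.get_state())
E
```

```text
pics
scene {'K': array([[511.09428919,   0.        , 281.97961534],
       [  0.        , 511.09428919, 209.72958758],
       [  0.        ,   0.        ,   1.        ]]), 'origin': array([-0.13842031, -0.82466072,  0.7399278 ]), 'attitude': array([ 0.94468718, -0.37605313, -0.64161001])}
top {'K': array([[533.11448862,   0.        , 284.91992527],
       [  0.        , 533.11448862, 203.63066448],
       [  0.        ,   0.        ,   1.        ]]), 'origin': array([ 0.35693199, -0.048524  ,  1.72245652]), 'attitude': array([ 0.06952638, -0.08213927, -1.54470528])}
{'K': array([[323.27547197,   0.        , 274.47413548],
       [  0.        , 323.27547197, 209.36710504],
       [  0.        ,   0.        ,   1.        ]]), 'tool_from_camera': array([[ 1.51641431e-04,  9.67222203e-01,  2.53931461e-01,
         6.89381128e-02],
       [ 9.99999809e-01, -2.98998245e-04,  5.41706566e-04,
         1.57254535e-04],
       [ 5.99875680e-04,  2.53931331e-01, -9.67222063e-01,
        -9.21464012e-02],
       [ 0.00000000e+00,  0.00000000e+00,  0.00000000e+00,
         1.00000000e+00]])}
{'time': 0.1, 'joint_positions': array([-1.17991751,  0.32176667, -0.07007431,  1.45155809,  0.02256574,
        1.37082035, -0.0568627 ]), 'qd': array([-5.78556490e-05, -6.00545080e-04,  2.04415827e-04, -8.81655464e-04,
       -8.38025422e-04, -1.54380302e-03, -1.44379723e-03]), 'joint_torque': array([-7.23980884e-04, -4.92574024e+01, -4.06037411e-01, -3.13395417e+01,
       -6.42380328e-02,  3.95732210e-02,  7.86288683e-05]), 'position': array([0.23904728, 0.6040339 , 0.29125659]), 'tool_rot': array([-5.88222972e-01, -3.08575930e+00,  2.74211169e-03]), 'ft_force': array([-0.17736813, -0.60710451,  0.49547159]), 'torque': array([-0.03595916,  0.02899738, -0.03490466]), 'grip_force': 0.0, 'grip_width': 0.9995304576386584}
```

View pics/top0.png

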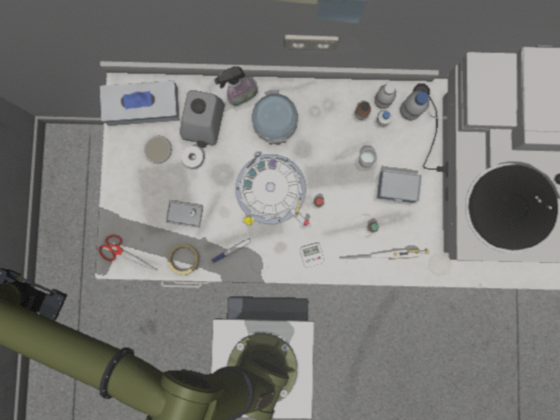

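View pics/scene0.png

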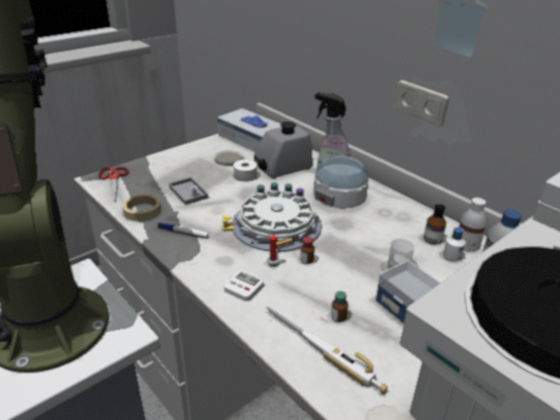

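```bash
cat > h.py <<'E'
import numpy as np, cv2
from scipy.spatial.transform import Rotation as R
from bench import ctrl
def cam(n,st=None):
    c=ctrl.calibration(n)
    if n!="wrist": return c["K"],R.from_rotvec(c["attitude"]).as_matrix(),c["origin"]
    T=np.eye(4); T[:3,:3]=R.from_rotvec(st["tool_rot"]).as_matrix(); T[:3,3]=st["position"]
    T=T@c["tool_from_camera"]; return c["K"],T[:3,:3],T[:3,3]
def pt(C,u,v,z):
    K,A,o=C; d=A@np.array([(u-K[0,2])/K[0,0],-(v-K[1,2])/K[1,1],-1]); return (o+d*(z-o[2])/d[2])
def pix(C,p):
    K,A,o=C; q=A.T@(np.asarray(p)-o); return np.array([K[0,2]-K[0,0]*q[0]/q[2],K[1,2]+K[1,1]*q[1]/q[2]])
def hsv(im): return cv2.cvtColor(im,cv2.COLOR_RGB2HSV)
def blobs(im,lo,hi,amin=6):
    m=cv2.inRange(hsv(im),np.array(lo),np.array(hi)); n,l,s,c=cv2.connectedComponentsWithStats(m)
    return [(c[i].round(1),s[i][4],s[i][:4]) for i in range(1,n) if s[i][4]>=amin]
def save(im,name,box=None,f=1):
    if box: im=im[box[1]:box[3],box[0]:box[2]]
    cv2.imwrite(f"pics/{name}.png",cv2.cvtColor(cv2.resize(im,None,fx=f,fy=f,interpolation=cv2.INTER_CUBIC),cv2.COLOR_RGB2BGR))
E
python3 - <<'E'
from h import *
im=ctrl.get_image("top"); save(im,"topz",(160,130,360,280),4)
C=cam("top")
for nm,lo,hi,z in(("red",(0,110,60),(8,255,255),.07),("red2",(172,110,60),(180,255,255),.07),("yel",(22,120,100),(34,255,255),.032),("purple",(122,60,40),(160,255,255),.08),("teal",(80,70,40),(98,255,255),.08)):
    for c,a,b in blobs(im,lo,hi,5):
        if 160<c[0]<380 and 130<c[1]<270: print(nm,c,a,b,pt(C,*c,z).round(4))
E
```

```text
red [319.1 201. ] 28 [316 199   7   5] [ 0.5286 -0.1662  0.07  ]
red [305.9 222.2] 12 [305 220   3   5] [ 0.4614 -0.1264  0.07  ]
yel [247.9 220. ] 52 [244 216   9   9] [0.4662 0.0561 0.032 ]
purple [271.9 162.6] 16 [270 161   5   5] [ 0.6442 -0.0161  0.08  ]
teal [260.6 164.7] 9 [259 163   4   4] [0.6367 0.0189 0.08  ]
teal [251.1 172.4] 7 [250 171   3   4] [0.6117 0.0477 0.08  ]
teal [247.2 183.5] 6 [246 182   3   4] [0.5765 0.0588 0.08  ]
```

View pics/topz.png

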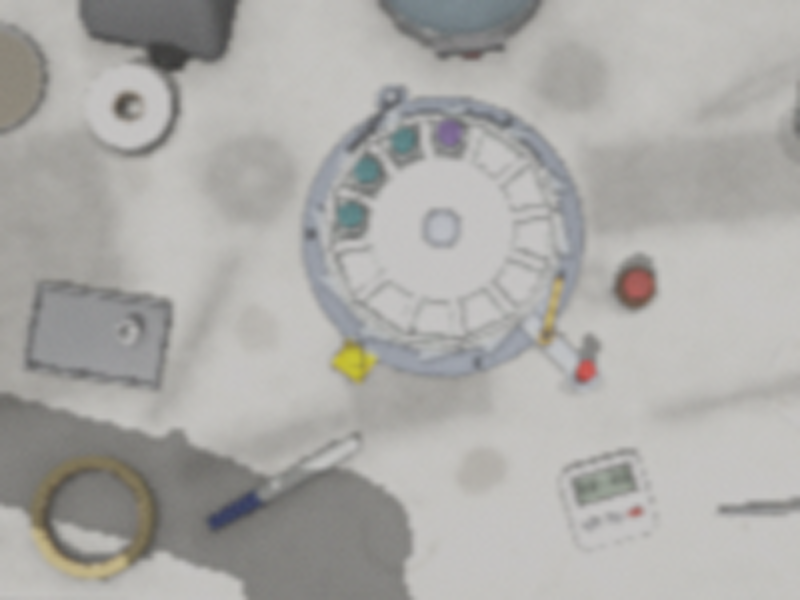

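The top view shows the wheel hub at crop (441,229), with purple at the top (449,135) five pockets before the gate and three teals between them. The red bottle is at (636,286), the lever knob at (586,370), the yellow pointer at (354,362), and the tray at (100,333) with its cup at (127,330).

```bash
cat >> h.py <<'E'
def tl(dx_world,st=None):
    "world shift -> tool axes, cm"
    st=st or ctrl.get_state(); return (R.from_rotvec(st["tool_rot"]).as_matrix().T@np.asarray(dx_world)*100).round(2)
def yaw(st):
    m=R.from_rotvec(st["tool_rot"]).as_matrix(); return np.degrees(np.arctan2(m[1,1],m[0,1]))  # world direction of tool y
E
python3 - <<'E'
from h import *
from scipy.optimize import least_squares
C=cam("top")
P=[(271.9,162.6,.08,15,72),(260.6,164.7,.08,45,72),(251.1,172.4,.08,75,72),(247.2,183.5,.08,105,72),(305.9,222.2,.076,-115,160),(247.9,220,.028,165,121)]
W=np.array([pt(C,*p[:3])[:2] for p in P]); a=np.radians([p[3] for p in P]); r=np.array([p[4] for p in P])/1000
f=lambda q:(np.c_[q[0]+r*np.cos(a+q[2]),q[1]+r*np.sin(a+q[2])]-W).ravel()
s=least_squares(f,[.57,-.02,1.]);print("tt",s.x,np.degrees(s.x[2]));print((s.fun*1000).round(1))
x,y,t=s.x
for n,d,rr in(("gate",165,.072),("knob0",-115,.16),("knobE",-77,.16)):
    b=np.radians(d)+t; print(n,(x+rr*np.cos(b)).round(4),(y+rr*np.sin(b)).round(4),"dir",np.degrees(b).round(1))
print("hub",pt(C,270.25,187.25,.05))
bt=pt(C,319.1,201,.062);print("bottle",bt, np.hypot(*(bt[:2]-[x,y])), np.degrees(np.arctan2(bt[1]-y,bt[0]-x)))
g=lambda u,v,z:pt(C,160+u/4,130+v/4,z).round(3)
print("tray corners",[g(u,v,.016) for u,v in((40,285),(172,303),(158,385),(28,366))]); print("cup",g(129,329,.025))
print("green",pt(C,373.5,226,.062),"beaker",pt(C,367,155,.069))
st=ctrl.get_state();print(yaw(st))
E
```

```text
tt [ 0.57109665 -0.0118366  -0.32832431] -18.811597100071545
[-1.3 -0.5 -1.   1.  -0.5  0.2 -0.7  1.2 -0.7 -1.2  4.1 -0.8]
gate 0.5113 0.0282 dir 146.2
knob0 0.4603 -0.1273 dir -133.8
knobE 0.5549 -0.171 dir -95.8
hub [ 0.57046679 -0.01240931  0.05      ]
bottle [ 0.52944458 -0.16679318  0.062     ] 0.16045695606830576 -105.04538225322865
tray corners [array([0.521, 0.309, 0.016]), array([0.509, 0.202, 0.016]), array([0.443, 0.211, 0.016]), array([0.456, 0.315, 0.016])]
cup [0.487 0.235 0.025]
green [ 0.45530542 -0.33807909  0.062     ] beaker [ 0.67809567 -0.31452292  0.069     ]
68.41474858262764
```

Call:
drive_tool(motion=[[[-3.95, -4.35, 0], [0, 0, 0], 0.2], [[-3.95, -4.35, 0], [0, 0, 0], 0.2], [[-3.95, -4.35, 0], [0, 0, 0], 0.2], [[-3.95, -4.35, 0], [0, 0, 0], 0.2], [[-3.95, -4.35, 0], [0, 0, 0], 0.2], [[-3.95, -4.35, 0], [0, 0, 0], 0.2], [[-3.95, -4.35, 0], [0, 0, 0], 0.2], [[-3.95, -4.35, 0], [0, 0, 0], 0.2], [[-3.95, -4.35, 0], [0, 0, 0], 0.2], [[-3.95, -4.35, 0], [0, 0, 0], 0.2], [[-3.95, -4.35, 0], [0, 0, 0], 0.2], [[-3.95, -4.35, 0], [0, 0, 0], 0.2]])

```text
time: 1.65
position: [0.4881, -0.0571, 0.2923]
tool_rot: [0.588, 3.085, 0.001]
ft_force: [1.6, 0.8, 0.4]
grip_width: 0.596
grip_force: 0.0
```

Call:
drive_tool(motion=[[[-3.95, -4.35, 2], [0, 0, 0], 0.2], [[-3.95, -4.35, 3], [0, 0, 0], 0.2], [[0, 0, 4], [0, 0, 0], 0.2], [[0, 0, 0], [0, 0, 0], 0.2], [[0, 0, 0], [0, 0, 0], 0.2]])

```text
time: 2.28
position: [0.5288, -0.1618, 0.2049]
tool_rot: [0.586, 3.085, 0.001]
ft_force: [-0.2, -0.1, 1.0]
grip_width: 0.598
grip_force: 0.0
```

Run:
```python
from h import *
st=ctrl.get_state(); im=ctrl.get_image("wrist"); C=cam("wrist",st); save(im,"w1")
print(st["position"],yaw(st),st["joint_positions"].round(2),st["grip_width"])
for c,a,b in blobs(im,(0,110,60),(8,255,255),30)+blobs(im,(172,110,60),(180,255,255),30): print(c,a,b,pt(C,*c,.062),pt(C,*c,.078))
print("exp bottle",pix(C,(.5294,-.1668,.062)),"knob",pix(C,(.4603,-.1273,.078)))
```

```text
[ 0.52880747 -0.16179176  0.2049358 ] 68.487482730598 [-0.4   0.21  0.73  1.83 -0.15  1.16  1.58] 0.5984009291374482
[176.6   3.1] 92 [171   0  15   9] [ 0.3714377  -0.16736878  0.062     ] [ 0.37778199 -0.1652595   0.078     ]
[284.9 113.3] 430 [273 102  24  24] [ 0.46047489 -0.1269327   0.062     ] [ 0.46075751 -0.12757632  0.078     ]
[268.  223.6] 378 [254 210  27  26] [ 0.53086591 -0.1677713   0.062     ] [ 0.52635629 -0.16563462  0.078     ]
exp bottle [268.47093111 221.43500468] knob [285.04432735 112.45379851]
```

View pics/w1.png

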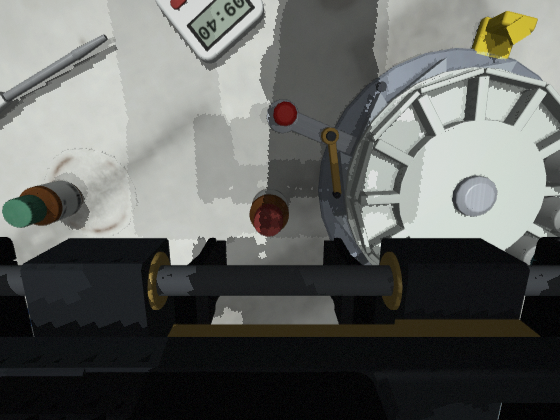

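Call:
drive_tool(motion=[[[-0.37, -0.47, 3.0], [0, 0, 0], 0.2], [[0, 0, 4.0], [0, 0, 0], 0.2], [[0, 0, 3.0], [0, 0, 0], 0.2], [[0, 0, 1.8], [0, 0, 0], 0.2], [[0, 0, 0], [0, 0, 0], 0.2], [[0, 0, 0], [0, 0, 0], -0.5], [[0, 0, 0], [0, 0, 0], -0.5], [[0, 0, 0], [0, 0, 0], -0.5], [[0, 0, 0], [0, 0, 0], -0.5], [[0, 0, 0], [0, 0, 0], -0.5]], force=12)

```text
time: 3.58
position: [0.5306, -0.1683, 0.0868]
tool_rot: [0.588, 3.084, 0.001]
ft_force: [-1.6, 0.5, 6.0]
grip_width: 0.371
grip_force: 12.0
```

Call:
drive_tool(motion=[[[0, 0, -2.5], [0, 0, 0], -0.5], [[0, 0, -2.5], [0, 0, 0], -0.5], [[0, -2, 0], [0, 0, 0], -0.5], [[0, -2.5, 0], [0, 0, 0], -0.5], [[0, -2.5, 0], [0, 0, 0], -0.5], [[0, -1.5, 0], [0, 0, 0], -0.5], [[0, 0, 2], [0, 0, 0], -0.5], [[0, 0, 1.5], [0, 0, 0], -0.5], [[0, 0, 1.0], [0, 0, 0], -0.5], [[0, 0, 0.4], [0, 0, 0], -0.5], [[0, 0, 0], [0, 0, 0], -0.5], [[0, 0, 0], [0, 0, 0], -0.5]])

```text
time: 5.08
position: [0.499, -0.247, 0.0868]
tool_rot: [0.587, 3.086, -0.0]
ft_force: [0.1, 0.0, -1.1]
grip_width: 0.366
grip_force: 12.0
```

Call:
drive_tool(motion=[[[0, 0, 0], [0, 0, 0], 0.0], [[0, 0, 0], [0, 0, 0], 0.2], [[0, 0, 0], [0, 0, 0], 0.2], [[0, 0, -3], [0, 0, 0], 0.2], [[0, 0, -4], [0, 0, 0], 0.2], [[0, 0, -4], [0, 0, 0], 0.2], [[0, 0, 0], [0, 0, -10], 0.2], [[0, 0, 0], [0, 0, -10], 0.2], [[0, 0, 0], [0, 0, -10], 0.2], [[0, 0, 0], [0, 0, -10], 0.2], [[0, 0, 0], [0, 0, -10], 0.2], [[0, 0, 0], [0, 0, -10], 0.2]])

```text
time: 6.58
position: [0.4985, -0.2464, 0.1938]
tool_rot: [0.93, -2.995, -0.006]
ft_force: [0.6, 0.6, -0.4]
grip_width: 0.598
grip_force: 0.0
```

Run:
```python
from h import *
st=ctrl.get_state(); im=ctrl.get_image("wrist"); C=cam("wrist",st); save(im,"w2")
print(st["position"],yaw(st),st["joint_positions"].round(2))
for c,a,b in blobs(im,(0,110,60),(8,255,255),30)+blobs(im,(172,110,60),(180,255,255),30): print(c,a,b,pt(C,*c,.062),pt(C,*c,.078))
print("to knob",tl(np.array([.4605,-.1275,.111])-st["position"],st), "turn to 136.2:",136.2-yaw(st))
```

```text
[ 0.49847783 -0.24644265  0.19378545] 124.48537378258 [ 0.05  0.2   0.41  1.82 -0.09  1.14  2.66]
[454.4 113.6] 142 [447 108  16  12] [ 0.36711849 -0.19046262  0.062     ] [ 0.37248268 -0.19724587  0.078     ]
[273.4 213.8] 310 [259 206  31  20] [ 0.49246672 -0.25085502  0.062     ] [ 0.48888569 -0.25332849  0.078     ]
to knob [-3.64 11.91  8.32] turn to 136.2: 11.71462621741999
```

View pics/w2.png

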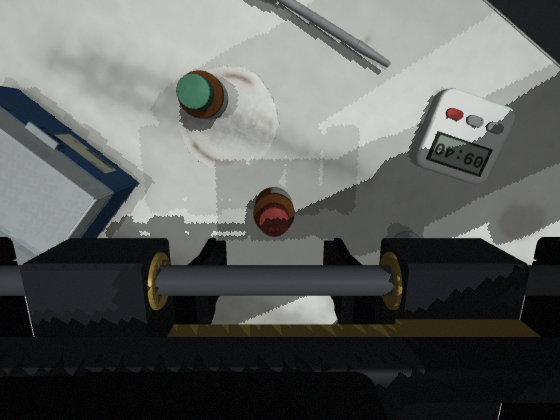

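The bottle stands upright at about pixel (274,213), clear of the green bottle. Joint 7 is near its limit, so I'll use the half-turn-equivalent grasp.

Call:
drive_tool(motion=[[[0, 0, 0], [0, 0, 10.5], 0.2], [[0, 0, 0], [0, 0, 10.5], 0.2], [[0, 0, 0], [0, 0, 10.5], 0.2], [[0, 0, 0], [0, 0, 10.5], 0.2], [[0, 0, 0], [0, 0, 10.5], 0.2], [[0, 0, 0], [0, 0, 10.5], 0.2], [[0, 0, 0], [0, 0, 10.5], 0.2], [[0, 0, 0], [0, 0, 10.5], 0.2], [[0, 0, 0], [0, 0, 10.5], 0.2], [[0, 0, 0], [0, 0, 10.5], 0.2], [[0, 0, 0], [0, 0, 10.5], 0.2], [[0, 0, 0], [0, 0, 10.5], 0.2]])

```text
time: 8.12
position: [0.498, -0.2477, 0.1943]
tool_rot: [-2.262, -2.172, 0.002]
ft_force: [0.0, 0.5, -0.2]
grip_width: 0.595
grip_force: 0.0
```

Call:
drive_tool(motion=[[[0, 0, 0], [0, 0, 10.5], 0.2], [[0, 0, 0], [0, 0, 10.5], 0.2], [[0, 0, 0], [0, 0, 10.5], 0.2], [[0, 0, 0], [0, 0, 10.5], 0.2], [[0, 0, 0], [0, 0, 0], 0.2]])

```text
time: 8.75
position: [0.498, -0.2475, 0.1942]
tool_rot: [-2.885, -1.231, 0.005]
ft_force: [-0.1, 0.0, -0.1]
grip_width: 0.599
grip_force: 0.0
```

Run:
```python
from h import *
st=ctrl.get_state()
print(st["position"],yaw(st),st["joint_positions"].round(2))
print("to knob",tl(np.array([.4605,-.1275,.111])-st["position"],st), "turn to -43.8:",-43.8-yaw(st))
```

```text
[ 0.49803869 -0.24753939  0.19422467] -43.805042664757934 [-0.25  0.24  0.76  1.83 -0.18  1.15 -0.2 ]
to knob [  6.08 -10.97   8.38] turn to -43.8: 0.005042664757937132
```

Call:
drive_tool(motion=[[[2.04, -3.65, 0], [0, 0, 0], 0.2], [[2.02, -3.66, 0], [0, 0, 0], 0.2], [[2.02, -3.66, 1], [0, 0, 0], 0.2], [[0, 0, 0], [0, 0, 0], 0.2], [[0, 0, 0], [0, 0, 0], 0.2]])

```text
time: 9.38
position: [0.4613, -0.1281, 0.185]
tool_rot: [-2.885, -1.232, 0.004]
ft_force: [-0.1, -0.7, 0.8]
grip_width: 0.6
grip_force: 0.0
```

Run:
```python
from h import *
st=ctrl.get_state(); im=ctrl.get_image("wrist"); C=cam("wrist",st); save(im,"w3")
for c,a,b in blobs(im,(0,110,60),(8,255,255),30)+blobs(im,(172,110,60),(180,255,255),30): print(c,a,b,pt(C,*c,.078))
print("to knob",tl(np.array([.4605,-.1275,.111])-st["position"],st))
```

```text
[274.3 224.8] 672 [262 201  24  44] [ 0.46547619 -0.12298651  0.078     ]
[221.  321.6] 70 [215 318  14   7] [ 0.38929668 -0.14851297  0.078     ]
to knob [-0.01 -0.06  7.4 ]
```

Call:
drive_tool(motion=[[[0, 0, 3.5], [0, 0, 0], 0.2], [[0, 0, 2.5], [0, 0, 0], 0.2], [[0, 0, 1.4], [0, 0, 0], 0.2], [[0, 0, 0], [0, 0, 0], -0.3], [[0, 0, 0], [0, 0, 0], -0.55], [[0, 0, 0], [0, 0, 0], -0.9], [[0, 0, 0], [0, 0, 0], -0.9], [[0, 0, 0], [0, 0, 0], -0.9], [[0, 0, 0], [0, 0, 0], -0.9]], force=12)

```text
time: 10.55
position: [0.4611, -0.1273, 0.1111]
tool_rot: [-2.886, -1.23, 0.004]
ft_force: [0.1, 0.8, 1.9]
grip_width: 0.176
grip_force: 12.0
```

Run:
```python
from h import *
st=ctrl.get_state(); c=np.array([.5711,-.0118])
d=st["position"][:2]-c; print(st["position"],yaw(st),np.hypot(*d),np.degrees(np.arctan2(d[1],d[0])), st["ft_force"])
```

```text
[ 0.46114209 -0.12734706  0.11109807] -43.82700856890831 0.1595050646636967 -133.5802120302082 [0.10822557 0.76589254 1.90801885]
```

Call:
drive_tool(motion=[[[0.02, 0.866, 0], [0, 0, -3.1], -0.9], [[0.025, 0.866, 0], [0, 0, -3.1], -0.9], [[0.02, 0.866, 0], [0, 0, -3.1], -0.9], [[0.025, 0.866, 0], [0, 0, -3.1], -0.9], [[0.025, 0.866, 0], [0, 0, -3.1], -0.9], [[0.02, 0.866, 0], [0, 0, -3.1], -0.9], [[0.025, 0.866, 0], [0, 0, -3.1], -0.9], [[0.025, 0.866, 0], [0, 0, -3.1], -0.9], [[0.02, 0.866, 0], [0, 0, -3.1], -0.9], [[0.025, 0.866, 0], [0, 0, -3.1], -0.9], [[0.025, 0.866, 0], [0, 0, -3.1], -0.9], [[0.025, 0.866, 0], [0, 0, -3.1], -0.9]])

```text
time: 12.05
position: [0.5532, -0.1706, 0.111]
tool_rot: [-2.339, -2.087, 0.002]
ft_force: [-2.9, 0.9, 9.4]
grip_width: 0.175
grip_force: 12.0
```

Call:
drive_tool(motion=[[[0, 0, 0], [0, 0, 0], -0.9], [[0, 0, 0], [0, 0, 0], -0.9]])

```text
time: 12.3
position: [0.5535, -0.1707, 0.111]
tool_rot: [-2.342, -2.085, 0.001]
ft_force: [-1.7, 1.2, 7.1]
grip_width: 0.177
grip_force: 12.0
```

```bash
cat > chk.py <<'E'
from h import *
st=ctrl.get_state(); c=np.array([.5711,-.0118])
d=st["position"][:2]-c; print(st["position"],yaw(st),np.hypot(*d),"lever rad",np.radians(np.degrees(np.arctan2(d[1],d[0]))+133.58).round(3), st["ft_force"],st["grip_width"])
im=ctrl.get_image("top"); C=cam("top")
for nm,lo,hi,z in(("purple",(122,60,40),(160,255,255),.08),("teal",(80,70,40),(98,255,255),.08)):
    for cc,a,b in blobs(im,lo,hi,4):
        p=pt(C,*cc,z)[:2]-c
        if np.hypot(*p)<.1: print(nm,a,np.hypot(*p).round(3),"tt deg",(np.degrees(np.arctan2(p[1],p[0]))+18.8).round(1))
E
python3 chk.py
```

```text
[ 0.55345968 -0.17066886  0.1110357 ] -6.620228142201198 0.15984522468516676 lever rad 0.65 [-1.74944135  1.2189263   7.05925975] 0.17740062531777276
purple 16 0.072 tt deg 44.4
teal 10 0.071 tt deg 74.0
teal 5 0.072 tt deg 104.7
teal 7 0.071 tt deg 133.2
```

Call:
drive_tool(motion=[[[0.025, -1.039, 0], [0, 0, 3.72], -0.9], [[0.035, -1.039, 0], [0, 0, 3.72], -0.9], [[0.035, -1.039, 0], [0, 0, 3.72], -0.9], [[0.035, -1.039, 0], [0, 0, 3.72], -0.9], [[0.035, -1.039, 0], [0, 0, 3.72], -0.9], [[0.035, -1.039, 0], [0, 0, 3.72], -0.9], [[0.035, -1.039, 0], [0, 0, 3.72], -0.9], [[0.035, -1.039, 0], [0, 0, 3.72], -0.9], [[0.035, -1.039, 0], [0, 0, 3.72], -0.9], [[0.035, -1.039, 0], [0, 0, 3.72], -0.9], [[0, 0, 0], [0, 0, 0], -0.9], [[0, 0, 0], [0, 0, 0], -0.9]])

```text
time: 13.85
position: [0.4612, -0.1274, 0.1111]
tool_rot: [-2.885, -1.231, 0.004]
ft_force: [-0.1, -1.0, 5.2]
grip_width: 0.176
grip_force: 12.0
```

```bash
python3 chk.py
```

```text
[ 0.46121576 -0.12738105  0.11106255] -43.7751369969793 0.15947891736198733 lever rad 0.0 [-0.1072132  -1.02407603  5.17305101] 0.1758831498402132
purple 16 0.072 tt deg 44.4
teal 7 0.071 tt deg 73.6
teal 8 0.072 tt deg 103.7
teal 8 0.071 tt deg 133.5
```

Call:
drive_tool(motion=[[[0.02, 0.866, 0], [0, 0, -3.1], -0.9], [[0.025, 0.866, 0], [0, 0, -3.1], -0.9], [[0.02, 0.866, 0], [0, 0, -3.1], -0.9], [[0.025, 0.866, 0], [0, 0, -3.1], -0.9], [[0.025, 0.866, 0], [0, 0, -3.1], -0.9], [[0.02, 0.866, 0], [0, 0, -3.1], -0.9], [[0.025, 0.866, 0], [0, 0, -3.1], -0.9], [[0.025, 0.866, 0], [0, 0, -3.1], -0.9], [[0.02, 0.866, 0], [0, 0, -3.1], -0.9], [[0.025, 0.866, 0], [0, 0, -3.1], -0.9], [[0.025, 0.866, 0], [0, 0, -3.1], -0.9], [[0.025, 0.866, 0], [0, 0, -3.1], -0.9]])

```text
time: 15.4
position: [0.5534, -0.1707, 0.111]
tool_rot: [-2.339, -2.087, 0.002]
ft_force: [-3.7, 1.2, 11.4]
grip_width: 0.18
grip_force: 12.0
```

Call:
drive_tool(motion=[[[0, 0, 0], [0, 0, 0], -0.9], [[0.025, -1.039, 0], [0, 0, 3.72], -0.9], [[0.035, -1.039, 0], [0, 0, 3.72], -0.9], [[0.035, -1.039, 0], [0, 0, 3.72], -0.9], [[0.035, -1.039, 0], [0, 0, 3.72], -0.9], [[0.035, -1.039, 0], [0, 0, 3.72], -0.9], [[0.035, -1.039, 0], [0, 0, 3.72], -0.9], [[0.035, -1.039, 0], [0, 0, 3.72], -0.9], [[0.035, -1.039, 0], [0, 0, 3.72], -0.9], [[0.035, -1.039, 0], [0, 0, 3.72], -0.9], [[0.035, -1.039, 0], [0, 0, 3.72], -0.9], [[0, 0, 0], [0, 0, 0], -0.9]])

```text
time: 16.9
position: [0.4611, -0.1273, 0.1111]
tool_rot: [-2.886, -1.231, 0.004]
ft_force: [-0.4, 0.2, 3.7]
grip_width: 0.178
grip_force: 12.0
```

```bash
python3 chk.py
```

```text
[ 0.46112105 -0.12732544  0.11105661] -43.79767754204 0.1595039062492723 lever rad -0.0 [-0.42403279  0.20316427  3.73530867] 0.17773789804935983
purple 16 0.072 tt deg 74.7
teal 5 0.072 tt deg 103.8
teal 6 0.071 tt deg 133.5
teal 7 0.072 tt deg 162.6
```

Reliable; two more strokes.

Call:
drive_tool(motion=[[[0.02, 0.866, 0], [0, 0, -3.1], -0.9], [[0.025, 0.866, 0], [0, 0, -3.1], -0.9], [[0.02, 0.866, 0], [0, 0, -3.1], -0.9], [[0.025, 0.866, 0], [0, 0, -3.1], -0.9], [[0.025, 0.866, 0], [0, 0, -3.1], -0.9], [[0.02, 0.866, 0], [0, 0, -3.1], -0.9], [[0.025, 0.866, 0], [0, 0, -3.1], -0.9], [[0.025, 0.866, 0], [0, 0, -3.1], -0.9], [[0.02, 0.866, 0], [0, 0, -3.1], -0.9], [[0.025, 0.866, 0], [0, 0, -3.1], -0.9], [[0.025, 0.866, 0], [0, 0, -3.1], -0.9], [[0.025, 0.866, 0], [0, 0, -3.1], -0.9]])

```text
time: 18.45
position: [0.5535, -0.1707, 0.1109]
tool_rot: [-2.338, -2.087, 0.002]
ft_force: [-3.0, 1.7, 11.8]
grip_width: 0.178
grip_force: 12.0
```

Call:
drive_tool(motion=[[[0, 0, 0], [0, 0, 0], -0.9], [[0.025, -1.039, 0], [0, 0, 3.72], -0.9], [[0.035, -1.039, 0], [0, 0, 3.72], -0.9], [[0.035, -1.039, 0], [0, 0, 3.72], -0.9], [[0.035, -1.039, 0], [0, 0, 3.72], -0.9], [[0.035, -1.039, 0], [0, 0, 3.72], -0.9], [[0.035, -1.039, 0], [0, 0, 3.72], -0.9], [[0.035, -1.039, 0], [0, 0, 3.72], -0.9], [[0.035, -1.039, 0], [0, 0, 3.72], -0.9], [[0.035, -1.039, 0], [0, 0, 3.72], -0.9], [[0.035, -1.039, 0], [0, 0, 3.72], -0.9], [[0, 0, 0], [0, 0, 0], -0.9]])

```text
time: 19.95
position: [0.4611, -0.1273, 0.111]
tool_rot: [-2.885, -1.231, 0.004]
ft_force: [0.5, -0.5, 5.6]
grip_width: 0.177
grip_force: 12.0
```

Call:
drive_tool(motion=[[[0.02, 0.866, 0], [0, 0, -3.1], -0.9], [[0.025, 0.866, 0], [0, 0, -3.1], -0.9], [[0.02, 0.866, 0], [0, 0, -3.1], -0.9], [[0.025, 0.866, 0], [0, 0, -3.1], -0.9], [[0.025, 0.866, 0], [0, 0, -3.1], -0.9], [[0.02, 0.866, 0], [0, 0, -3.1], -0.9], [[0.025, 0.866, 0], [0, 0, -3.1], -0.9], [[0.025, 0.866, 0], [0, 0, -3.1], -0.9], [[0.02, 0.866, 0], [0, 0, -3.1], -0.9], [[0.025, 0.866, 0], [0, 0, -3.1], -0.9], [[0.025, 0.866, 0], [0, 0, -3.1], -0.9], [[0.025, 0.866, 0], [0, 0, -3.1], -0.9]])

```text
time: 21.45
position: [0.5535, -0.1707, 0.1109]
tool_rot: [-2.338, -2.087, 0.002]
ft_force: [-3.5, 2.3, 12.7]
grip_width: 0.181
grip_force: 12.0
```

Call:
drive_tool(motion=[[[0, 0, 0], [0, 0, 0], -0.9], [[0.025, -1.039, 0], [0, 0, 3.72], -0.9], [[0.035, -1.039, 0], [0, 0, 3.72], -0.9], [[0.035, -1.039, 0], [0, 0, 3.72], -0.9], [[0.035, -1.039, 0], [0, 0, 3.72], -0.9], [[0.035, -1.039, 0], [0, 0, 3.72], -0.9], [[0.035, -1.039, 0], [0, 0, 3.72], -0.9], [[0.035, -1.039, 0], [0, 0, 3.72], -0.9], [[0.035, -1.039, 0], [0, 0, 3.72], -0.9], [[0.035, -1.039, 0], [0, 0, 3.72], -0.9], [[0.035, -1.039, 0], [0, 0, 3.72], -0.9], [[0, 0, 0], [0, 0, 0], -0.9]])

```text
time: 22.95
position: [0.4611, -0.1273, 0.111]
tool_rot: [-2.885, -1.231, 0.004]
ft_force: [-0.3, 0.2, 7.0]
grip_width: 0.174
grip_force: 12.0
```

```bash
python3 chk.py
```

```text
[ 0.46113228 -0.127318    0.11101223] -43.79189706389004 0.15949077287551006 lever rad -0.0 [-0.2607987   0.23889664  6.98045752] 0.1741819808416485
purple 15 0.073 tt deg 135.1
teal 12 0.072 tt deg 163.9
teal 13 0.071 tt deg -136.3
teal 11 0.071 tt deg 194.2
```

Call:
drive_tool(motion=[[[0.02, 0.866, 0], [0, 0, -3.1], -0.9], [[0.025, 0.866, 0], [0, 0, -3.1], -0.9], [[0.02, 0.866, 0], [0, 0, -3.1], -0.9], [[0.025, 0.866, 0], [0, 0, -3.1], -0.9], [[0.025, 0.866, 0], [0, 0, -3.1], -0.9], [[0.02, 0.866, 0], [0, 0, -3.1], -0.9], [[0.025, 0.866, 0], [0, 0, -3.1], -0.9], [[0.025, 0.866, 0], [0, 0, -3.1], -0.9], [[0.02, 0.866, 0], [0, 0, -3.1], -0.9], [[0.025, 0.866, 0], [0, 0, -3.1], -0.9], [[0.025, 0.866, 0], [0, 0, -3.1], -0.9], [[0.025, 0.866, 0], [0, 0, -3.1], -0.9]])

```text
time: 24.5
position: [0.5535, -0.1707, 0.1109]
tool_rot: [-2.338, -2.087, 0.002]
ft_force: [-3.0, 2.5, 13.4]
grip_width: 0.183
grip_force: 12.0
```

Call:
drive_tool(motion=[[[0, 0, 0], [0, 0, 0], -0.9], [[0.025, -1.039, 0], [0, 0, 3.72], -0.9], [[0.035, -1.039, 0], [0, 0, 3.72], -0.9], [[0.035, -1.039, 0], [0, 0, 3.72], -0.9], [[0.035, -1.039, 0], [0, 0, 3.72], -0.9], [[0.035, -1.039, 0], [0, 0, 3.72], -0.9], [[0.035, -1.039, 0], [0, 0, 3.72], -0.9], [[0.035, -1.039, 0], [0, 0, 3.72], -0.9], [[0.035, -1.039, 0], [0, 0, 3.72], -0.9], [[0.035, -1.039, 0], [0, 0, 3.72], -0.9], [[0.035, -1.039, 0], [0, 0, 3.72], -0.9], [[0, 0, 0], [0, 0, 0], -0.9]])

```text
time: 26.0
position: [0.4611, -0.1273, 0.111]
tool_rot: [-2.885, -1.231, 0.004]
ft_force: [0.0, -0.6, 5.8]
grip_width: 0.176
grip_force: 12.0
```

Call:
drive_tool(motion=[[[0, 0, 0], [0, 0, 0], -0.4], [[0, 0, 0], [0, 0, 0], -0.1], [[0, 0, 0], [0, 0, 0], -0.1], [[0, 0, -3], [0, 0, 0], -0.1], [[0, 0, -4], [0, 0, 0], -0.1], [[0, 0, -4], [0, 0, 0], -0.1], [[0, 0, 0], [0, 0, 0], -0.1], [[0, 0, 0], [0, 0, 0], -0.1]])

```text
time: 27.0
position: [0.4608, -0.1273, 0.2199]
tool_rot: [-2.885, -1.23, 0.007]
ft_force: [0.1, 0.3, -0.3]
grip_width: 0.447
grip_force: 0.0
```

```bash
python3 chk.py
python3 - <<'E'
from h import *
st=ctrl.get_state();print(st["position"],yaw(st),st["joint_positions"].round(2))
print("above gate",tl(np.array([.5113,.0282,.215])-st["position"]),"turn world",-33.8-yaw(st))
im=ctrl.get_image("scene");save(im,"s2",(210,160,360,280),5)
E
```

```text
[ 0.46077005 -0.12733442  0.2198658 ] -43.8213048418794 0.1597526183918943 lever rad -0.002 [ 0.07097396  0.3127943  -0.32603931] 0.44694670931366953
purple 15 0.072 tt deg 164.9
teal 13 0.072 tt deg -106.6
teal 12 0.072 tt deg -136.1
teal 11 0.071 tt deg 194.2
[ 0.46046152 -0.12730524  0.21938089] -43.82550324627498 [-0.53 -0.01  0.75  1.98  0.01  1.18 -0.55]
above gate [14.74 -7.1   0.45] turn world 10.02550324627498
```

View pics/s2.png

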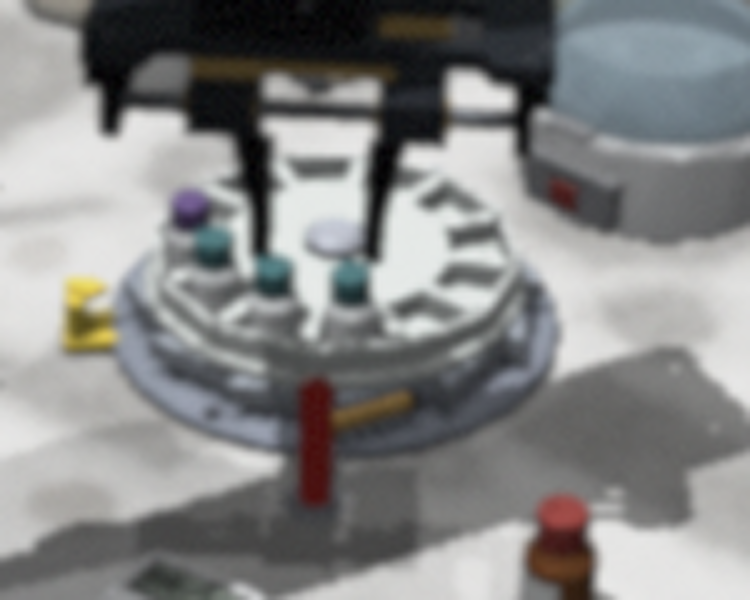

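The purple vial stands upright beside the yellow pointer (crop 190,210). The lever is back at rest (315,440), and the teals and the red bottle are upright. Next I go above the gate.

Call:
drive_tool(motion=[[[4.9, -2.37, 0], [0, 0, 0], -0.1], [[4.9, -2.37, 0], [0, 0, 0], -0.1], [[4.94, -2.36, 0.4], [0, 0, -10], -0.1], [[0, 0, 0], [0, 0, 0], -0.1], [[0, 0, 0], [0, 0, 0], -0.1]])

```text
time: 27.72
position: [0.5115, 0.0273, 0.2156]
tool_rot: [-2.768, -1.476, 0.009]
ft_force: [-0.3, -0.9, -0.8]
grip_width: 0.45
grip_force: 0.0
```

Run:
```python
from h import *
st=ctrl.get_state(); im=ctrl.get_image("wrist"); C=cam("wrist",st); save(im,"w4")
print(st["position"],yaw(st),st["joint_positions"].round(2),st["grip_width"])
for c,a,b in blobs(im,(122,60,40),(160,255,255),30): print(c,a,b,pt(C,*c,.08),pt(C,*c,.075))
print(tl(np.array([.5113,.0282,.122])-st["position"]))
```

```text
[0.51145781 0.02729526 0.21562529] -33.87839849099375 [-0.67  0.09  0.6   1.9  -0.06  1.17 -0.64] 0.45038894300470017
[273.9 217.7] 573 [261 203  27  29] [0.51195758 0.03019083 0.08      ] [0.51110743 0.02899681 0.075     ]
[0.09 0.   9.36]
```

View pics/w4.png

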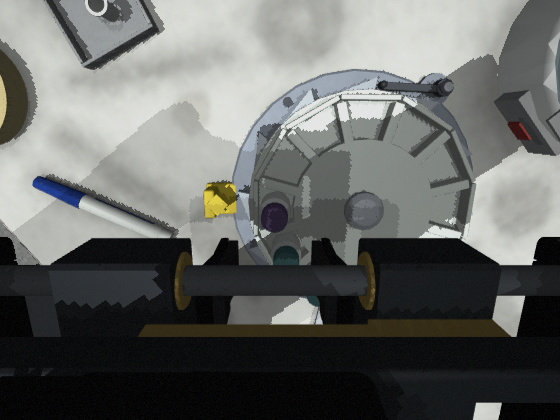

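Call:
drive_tool(motion=[[[0.14, 0, 3], [0, 0, 0], -0.1], [[0, 0, 3], [0, 0, 0], -0.1], [[0, 0, 2], [0, 0, 0], -0.1], [[0, 0, 1.3], [0, 0, 0], -0.1], [[0, 0, 0], [0, 0, 0], -0.1], [[0, 0, 0], [0, 0, 0], -0.25], [[0, 0, 0], [0, 0, 0], -0.4], [[0, 0, 0], [0, 0, 0], -0.7], [[0, 0, 0], [0, 0, 0], -0.7], [[0, 0, 0], [0, 0, 0], -0.7]], force=8)

```text
time: 29.02
position: [0.5128, 0.0296, 0.1244]
tool_rot: [-2.767, -1.477, 0.003]
ft_force: [-0.6, -0.2, 4.0]
grip_width: 0.277
grip_force: 8.0
```

Call:
drive_tool(motion=[[[0, 0, -1], [0, 0, 0], -0.7], [[0, 0, -1.5], [0, 0, 0], -0.7], [[0, 0, -1.5], [0, 0, 0], -0.7], [[0, 0, -2], [0, 0, 0], -0.7], [[0, 0, -2], [0, 0, 0], -0.7], [[0, 0, 0], [0, 0, 0], -0.7], [[0, 0, 0], [0, 0, 0], -0.7]])

```text
time: 29.9
position: [0.5126, 0.0292, 0.2037]
tool_rot: [-2.767, -1.476, 0.005]
ft_force: [0.7, 0.1, -0.6]
grip_width: 0.273
grip_force: 8.0
```

Run:
```python
from h import *
st=ctrl.get_state();print(st["position"],yaw(st),st["grip_width"],st["grip_force"])
im=ctrl.get_image("top"); C=cam("top")
# tray rim refine: grey region
g=im[195:235,160:210]; h=hsv(im); m=((h[...,2]>95)&(h[...,2]<185)&(h[...,1]<45)).astype(np.uint8); 
q=np.array([pt(C,160+u/4,130+v/4,.016)[:2] for u,v in((40,285),(172,303),(158,385),(28,366))])
c=q.mean(0); ey=(q[0]+q[3]-q[1]-q[2]); ey/=np.linalg.norm(ey); ex=np.array([ey[1],-ey[0]])
cup=pt(C,160+129/4,130+329/4,.025)[:2]-c
print("tray",c,"y dir",np.degrees(np.arctan2(ey[1],ey[0])),"cup in tray",cup@ex,cup@ey,"dims",np.linalg.norm(q[0]-q[1]),np.linalg.norm(q[1]-q[2]))
t=c+ey*.022; a=np.degrees(np.arctan2(ex[1],ex[0])); print("target",t,"yaw",a,a-yaw(st)); print(tl(np.array([*t,st["position"][2]])-st["position"]))
```

```text
[0.5125649  0.02922282 0.20366719] -33.82649589687171 0.27283655692361736 8.000036496523535
tray [0.48254964 0.2594719 ] y dir 83.38088384694755 cup in tray 0.007297672969924199 -0.02422126356688313 dims 0.10701026607816035 0.06663969694927303
target [0.48508555 0.28132526] yaw -6.619116153052454 27.20737974381926
[ 19.41 -16.32   0.09]
```

Call:
drive_tool(motion=[[[2.4, -2.0, 0], [0, 0, 0], -0.7], [[3.4, -2.86, 0], [0, 0, 0], -0.7], [[3.8, -3.2, 0], [0, 0, 0], -0.7], [[3.8, -3.2, 0], [0, 0, 0], -0.7], [[3.4, -2.86, 0], [0, 0, 0], -0.7], [[2.6, -2.2, 0], [0, 0, 0], -0.7], [[0, 0, 0], [0, 0, -9.07], -0.7], [[0, 0, 0], [0, 0, -9.07], -0.7], [[0, 0, 0], [0, 0, -9.07], -0.7], [[0, 0, 0], [0, 0, 0], -0.7], [[0, 0, 0], [0, 0, 0], -0.7]])

```text
time: 31.32
position: [0.4851, 0.281, 0.2043]
tool_rot: [-2.345, -2.082, 0.004]
ft_force: [0.2, 0.4, -0.2]
grip_width: 0.276
grip_force: 8.0
```

Run:
```python
from h import *
st=ctrl.get_state(); im=ctrl.get_image("wrist"); C=cam("wrist",st); K=0
q=np.array([.4825,.2595]);a=np.radians(83.4); ey=np.array([np.cos(a),np.sin(a)]); ex=np.array([ey[1],-ey[0]])
for sx in(-1,1):
    for sy in(-1,1):
        u=pix(C,[*(q+ex*sx*.035+ey*sy*.055),.016]); cv2.circle(im,tuple(int(x) for x in u),3,(255,0,0),-1)
save(im,"w5"); print(st["position"],yaw(st),st["grip_width"],tl([*(q+ey*.022-st["position"][:2]),0],st))
```

```text
[0.48511998 0.28095941 0.20427454] -6.782801215875592 0.27554271452782664 [ 0.04 -0.01  0.  ]
```

View pics/w5.png

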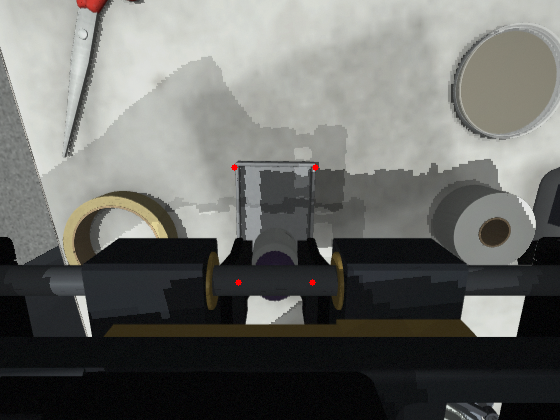

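The predicted tray corners (red dots at (235,167) and (316,167)) match the tray rim to within a few mm. The vial hangs over the free half of the tray, so I lower it now.

Call:
drive_tool(motion=[[[0, 0, 3], [0, 0, 0], -0.7], [[0, 0, 3], [0, 0, 0], -0.7], [[0, 0, 2.5], [0, 0, 0], -0.7], [[0, 0, 1.3], [0, 0, 0], -0.7], [[0, 0, 0.6], [0, 0, 0], -0.7], [[0, 0, 0.4], [0, 0, 0], -0.7], [[0, 0, 0.2], [0, 0, 0], -0.7], [[0, 0, 0], [0, 0, 0], -0.7], [[0, 0, 0], [0, 0, 0], -0.7]])

```text
time: 32.5
position: [0.485, 0.2817, 0.0953]
tool_rot: [-2.342, -2.086, 0.001]
ft_force: [0.2, 0.6, -0.9]
grip_width: 0.276
grip_force: 8.0
```

Call:
drive_tool(motion=[[[0, 0, 0.1], [0, 0, 0], -0.7], [[0, 0, 0.1], [0, 0, 0], -0.7], [[0, 0, 0], [0, 0, 0], -0.7], [[0, 0, 0], [0, 0, 0], -0.7]])

```text
time: 33.0
position: [0.4849, 0.2818, 0.0934]
tool_rot: [-2.342, -2.085, 0.002]
ft_force: [-1.8, -0.5, 4.6]
grip_width: 0.272
grip_force: 8.0
```

Contact felt (4.6 N). Release and retreat.

Call:
drive_tool(motion=[[[0, 0, 0], [0, 0, 0], -0.3], [[0, 0, 0], [0, 0, 0], -0.2], [[0, 0, 0], [0, 0, 0], -0.15], [[0, 0, 0], [0, 0, 0], -0.15], [[0, 0, -2], [0, 0, 0], -0.15], [[0, 0, -4], [0, 0, 0], -0.15], [[0, 0, -5], [0, 0, 0], -0.15], [[-5, 0, -2], [0, 0, 0], -0.15], [[-5, 0, 0], [0, 0, 0], -0.15], [[0, 0, 0], [0, 0, 0], -0.15], [[0, 0, 0], [0, 0, 0], -0.15]])

```text
time: 34.38
position: [0.4738, 0.1824, 0.2227]
tool_rot: [-2.341, -2.085, 0.001]
ft_force: [-0.5, 0.3, -1.0]
grip_width: 0.418
grip_force: 0.0
```

Run:
```python
from h import *
st=ctrl.get_state(); im=ctrl.get_image("wrist"); C=cam("wrist",st); print(st["position"],st["ft_force"])
for c,a,b in blobs(im,(115,50,30),(160,255,255),30): print(c,a,b,pt(C,*c,.049))
s=ctrl.get_image("scene"); 
save(s,"s3",(140,150,340,290),4)
```

```text
[0.47378563 0.182373   0.222691  ] [-0.4627167   0.30265194 -0.99669908]
[273.6  87.1] 539 [261  74  26  27] [0.48366527 0.27963534 0.049     ]
```

View pics/s3.png

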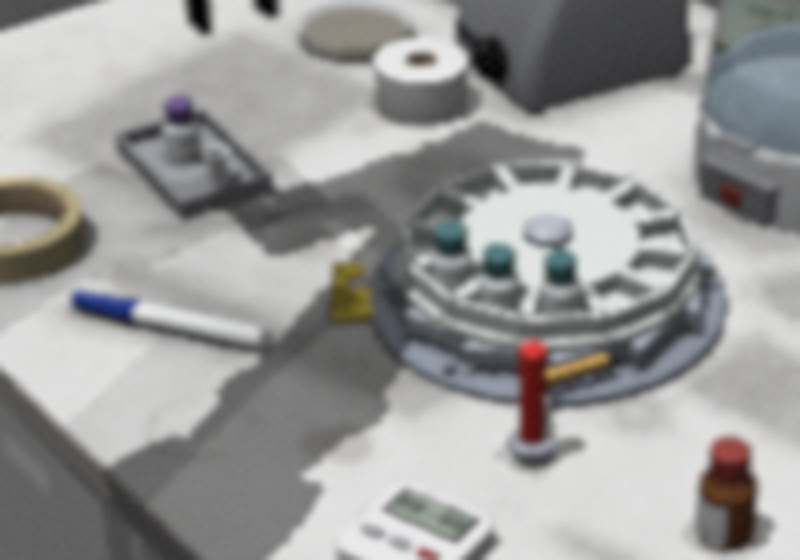

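The vial stands upright in the tray (crop 182,130), beside the untouched cup. The teals are in their pockets, the lever is at rest, and the red bottle is upright.

```bash
python3 -c "
from bench import ctrl
print(ctrl.close_job())"
```

```text
the job is handed in; nothing more can be done
None
```

I handed the job in at about 34 s of the 72 s allowed: the red-capped bottle was moved clear, five lever strokes brought the purple-capped vial to the gate, and it now stands upright in the grey tray. The last picture showed the teal-capped vials in their pockets and the lever at rest; no verdict came back.

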